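Press a tenon home with a ratchet clamp

ROBOT

A 6-joint arm with a two-finger parallel gripper is mounted at the origin on the work surface. World frame = base frame: x ahead of the robot, y to its left, z up, the work surface at z = 0. Lengths are in m, angles in rad, forces in N, time in s.
With the tool pointing down it reaches from about 0.4 to 0.825 m from the base axis. Payload 7 kg.
Tool frame: the origin (TCP) lies at the very end of the fingers, on their centre line; the grasp point (between the pads) lies manip.grip_point_offset behind it (manip.grip_point_offset is the distance from the TCP to the grasp point, in m); z points along the fingers, y is the line along which they close (so a half turn about z gives the same grasp; the last joint's range is limited). The gripper opens to 88 mm and grips with 3 to 60 N. Pads are 19 mm wide; open, the fingers measure 130 mm over their backs; the gripper's body (78 mm by 193 mm) begins 47 mm behind the grasp point.
Start: joints at [1.605, 0.359, 0.012, 0, -1.224, -0.288], TCP at [0.169, 0.653, 0.192] pointing down, gripper open.
Joint ranges: [-3.07, 3.07], [-1.43, 2.12], [-1.02, 1.25], [-3.03, 1.67], [-3.05, -0], [-3.03, 3.03]. Speed limits (rad/s): [2.39, 2.39, 3.01, 3.14, 3.14, 3.14].

INTERFACE

Orientations are given as a unit quaternion [x, y, z, w].
In Python, from rig import manip gives the robot as it stands.
- The arm moves only by the tool servo_tool, never from a script. Its argument "moves" is a list that holds one entry, the list of rows, each a list of 5 numbers: the opening, from 0 (shut) to 1 (fully open), then the shift along the tool's x, y, z scaled (see below), then the turn about the tool's z scaled (see below). A call has 1 to 5 rows; each row shifts and turns the commanded pose from where the row before left it, along the tool's axes as they then stand; what a row does not reach is not made up. The controller multiplies each number of a shift by 25 mm and each number of a turn by 60 degrees. A row lasts 1/8 s, in which the tool goes at most 62.5 mm and 10.7 degrees, less where a joint would pass 70% of its speed; a pose out of reach is approached as far as the arm can. A call with a number of a shift or a turn outside -1 to 1 is refused whole. A call with a gripper value outside its range is refused whole. The fingers move at their own pace and stop on an object; the grip force is fixed at half the most. Time passes only in rows, so rows that do not move let the fingers close. It gives the time, the measured TCP pose, the force, the opening and the grip force at its end, in the units of the state.
- manip.sense(): the state, without advancing time (a new reading comes with each control period).
- manip.snapshot(name): name is "side" or "top" or "wrist"; returns the picture (420x560x3 uint8, blue, green, red); there is no depth.
- manip.camera_params(name): a dict with "vertical_fov" (degrees; the focal length in pixels is half the picture's height over the tangent of half this angle, whatever the lens; pixels are square), "cx", "cy" (the principal point, pixels), "origin" and "orientation" of the camera in the world. Camera axes: x right, y down, z forward; pixel columns grow to the right and rows downward; lengths in m; the calibration is good to about 2 mm. A picture is of the moment at which its call begins: read the wrist's pose just before it. camera_params takes no time and is no camera call; for the wrist camera it gives the pose at the moment of the call.
- manip.job_done(): hands the job in; it is judged then, once.
The state is a dict: "clock": time; "joint_positions": joint angles; "joint_velocities": joint speeds; "joint_torque": joint torques, N m; "ee_pos": TCP position; "eef_rot": TCP orientation; "force": force on the tool from outside, world axes, zero at the start; "torque": the same for the moment, N m; "finger_gap": finger opening in m; "finger_force": force on a finger pad.
Only numpy, scipy, OpenCV 4.12 (cv2) and the standard library are available. Lean on these libraries where they do the work, as an engineer would, in place of code of your own. Each camera call takes 0.05 s, during which the arm holds its last target. There are 200 camera calls.

TASK

Stand the small plywood clamping block on the clamp bed between the clamp's pad and the end of the rail, then pump the clamp's lever handle in full strokes, one ratchet tooth each, until the rail's tenon has bottomed in the leg's hidden mortise and the joint is squeezed firmly, with roughly 30 N, without overtightening. Then swing the handle all the way back and let go; leave the other things on the table where they are.

Things in the scene. Friction and masses are not known exactly. Their poses are not given: they have to be found in the camera images.
- clamp: Ratchet clamp fixed to the table: plywood bed 420 x 160 x 15 mm with rack bar, pad, lever and an upright leg. Origin: on the table, mid width, below the pad's face at the start. x: the way the pad pushes, y: left of that, z: up. Bed spans x -150 to 270 mm, top z = 15 mm; rack bar 16 mm wide, up to z = 36 mm, x -177 to -22 mm; guide strips 12 mm high on the bed, |y| 42 to 54 mm, x 52 to 178 mm.
- bed (a point): Point on the bed's top (z = 15 mm), mid width, 26 mm in front of the pad's face at the start: where the clamping block goes, about midway between pad and rail.
- pad_face (a point): Middle of the pad's face, 30 mm above the table; steel plate 42 mm wide, 26 mm high, facing clamp +x. The pad is sprung on the rack, 3 N per mm: once block, rail and mortise bottom all touch, each 6 mm tooth adds about 15 to 18 N of squeeze. Well clamped: the squeeze left with the lever back is 14 to 44 N. Above 60 N, even briefly, the tenon is crushed.
- mortise (a point): Middle of the lower edge of the mortise's mouth, on the leg's face, at bed level. The leg: upright plywood, 60 mm thick, 140 mm wide, top 100 mm above the table. The blind mortise is 54 mm wide and 25 mm high; its depth differs from leg to leg (24 to 41 mm) and cannot be seen.
- rail: Loose plywood rail lying on the bed between the guide strips (2 mm play each side): 110 x 80 x 22 mm, with a tenon 45 mm long, 50 mm wide, 22 mm thick already 11 to 21 mm deep in the mortise. Origin: underside, middle of the end face that looks to the pad, 42 to 52 mm from it at the start; x points to the leg. With the tenon bottomed, 4 to 21 mm of gap still shows at the shoulder.
- block: Clamping block: loose plain plywood, 28 mm thick along its x, 45 mm wide along its y, 50 mm tall, 40 to 85 g, standing on the table left or right of the clamp. Origin: centre of its underside. In the clamp it stands upright on the bed, thickness along the clamp's x, within 15 mm of mid width.
- grip (a point): Middle of the lever's grip, 82 mm above the table: an upright round black post, 18 mm in diameter, 55 to 106 mm above the table, 110 mm from the pivot.
- pivot (a point): The lever's fixed upright axis, at x = -70, y = -54.5 mm in the clamp's frame. The lever bar lies level over the rack, 44 to 54 mm above the table, from here to the grip (on the clamp's +y side).
- lever (a joint): Lever angle, rad: 0 = back stop (grip towards clamp -x), 0.28 = front stop (31 mm of grip travel to clamp +x); square to the rack at 0.14. Stays where left. A stroke from below 0.03 to past 0.24 gains one 6 mm tooth; a shorter one may slip back. Free stroke: 3 to 5 N at the grip; each N of squeeze adds 0.37 N. With the lever forward the squeeze is 5 to 12 N above what stays.
- tape: Bystander: tape measure, 70 x 38 x 62 mm, standing on the other side of the clamp from the block. Origin: centre of underside.
- mallet: Bystander: mallet lying beyond the clamp, head 62 mm in diameter and 110 mm long, handle 260 mm towards its -x. Origin: on the table below the head's middle.
- cup: Bystander: empty cup, 68 mm across, 85 mm tall, beyond the clamp. Origin: centre of underside.
- offcut: Bystander: flat plywood offcut 90 x 120 x 18 mm between robot and clamp. Origin: centre of underside.
Mind the look-alikes: they are no part of the job. Several things look just like the block: the one meant starts farthest to the robot's right. What is shaped like the rail but black is not meant.

How it is judged:
By the outcome, as a careful person would: the job done as asked, in the order asked, and still so for the second after the job is handed in, with the robot touching nothing.
It also fails if it takes over 72 s, if anything falls off the work surface, if the arm or the gripper's body presses on something with over 40 N, if the wrist force passes 120 N, or if a joint passes its speed limit or range.

## Working session

There is one attempt and no reset: what is moved stays moved. The work goes in short steps, Python scripts to look and compute and a tool call to move; the robot and the scene stay as the last step left them, time stands still between calls to the robot, and variables do not carry over. Pictures are saved under pics/ and viewed, at most 10 in all, crops included, and the job is handed in when it is done.

Besides the shell and the picture viewer there is one more tool, called after "Request:" in YAML: its name, and indented under it one key for each argument. servo_tool: Moves the arm, as the interface text tells. Shifts and turns lie within -1 to 1; 1 stands for 25 mm of shift or 60 degrees of turn. Its arguments: {"type":"object","properties":{"moves":{"type":"array","items":{"type":"array","items":{"type":"array","items":{"type":"number"}}}}},"required":["moves"]}

```bash
mkdir -p pics; ls; cat > h.py <<'E'
import numpy as np, cv2
from rig import manip
from scipy.spatial.transform import Rotation as R
def K(n):
    p=manip.camera_params(n); f=210/np.tan(np.radians(p["vertical_fov"])/2)
    q=np.array(p["orientation"]); 
    M=R.from_quat(q).as_matrix() if q.shape==(4,) else q
    return p,f,M
def w(n,u,v,z,c=None):
    p,f,M=c or K(n)
    d=M@np.array([(u-p["cx"])/f,(v-p["cy"])/f,1]); o=np.array(p["origin"])
    return o+d*(z-o[2])/d[2]
def px(n,P,c=None):
    p,f,M=c or K(n); q=M.T@(np.array(P)-p["origin"]); return q[:2]/q[2]*f+[p["cx"],p["cy"]]
E
python3 - <<'E'
from h import *
a=manip.snapshot("top");b=manip.snapshot("side")
cv2.imwrite("pics/top0.png",a);cv2.imwrite("pics/side0.png",b)
for n in("top","side","wrist"):print(n,manip.camera_params(n))
print(manip.sense(),manip.grip_point_offset)
E
```

```text
pics
top {'vertical_fov': 50.42468566572231, 'cx': 283.0468810130473, 'cy': 209.73916626445174, 'origin': array([ 0.2899324 , -0.00309661,  1.24529983]), 'orientation': array([-0.69920573,  0.70702674, -0.07668251,  0.07310498])}
side {'vertical_fov': 55.83750820799154, 'cx': 275.71488895714043, 'cy': 208.79154990620262, 'origin': array([ 0.0620916 , -0.60271992,  0.5712223 ]), 'orientation': array([ 0.82527681, -0.29712976,  0.15824103, -0.4534224 ])}
wrist {'vertical_fov': 62.97949516399271, 'cx': 277.83458365160544, 'cy': 213.01003871221553, 'origin': array([0.24407134, 0.63281383, 0.38481244]), 'orientation': array([-0.6055728 ,  0.78279323,  0.11286573, -0.08819114])}
{'clock': 0.1, 'joint_positions': array([ 1.60509661e+00,  3.59339135e-01,  1.11554920e-02, -2.82671459e-04,
       -1.22411658e+00, -2.88060553e-01]), 'joint_velocities': array([-0.00058145, -0.00174255,  0.00127709,  0.00062551,  0.00018358,
       -0.0007269 ]), 'joint_torque': array([-1.25975836e-03, -5.84165025e+01,  2.93744355e+01,  7.01520368e+00,
        1.01083657e-02, -6.08999835e-05]), 'ee_pos': array([0.16939998, 0.6528917 , 0.19120783]), 'eef_rot': array([ 9.91955129e-01, -1.26587677e-01, -1.04934485e-05,  7.63527527e-04]), 'force': array([-0.21609206,  0.16520297, -0.03458111]), 'torque': array([ 0.01804159, -0.01856079, -0.04453174]), 'finger_force': 0.0, 'finger_gap': 0.08749008919735046} 0.0188
```

View pics/top0.png

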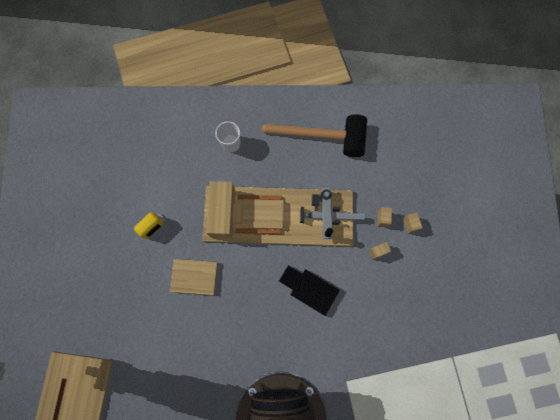

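View pics/side0.png

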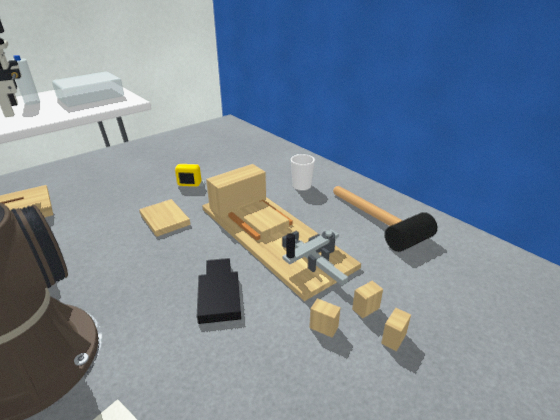

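The top view has the clamp at about (280,217), with its x pointing left in the image. The lever pivot is at about (326,194) and the grip at about (328,232). The block look-alikes are at (385,217), (413,223) and (380,251), and the black rail-like decoy is at (310,290). The block farthest to the robot's right is the one at (413,223). I'll check it in a close crop.

```bash
python3 - <<'E'
from h import *
a=cv2.imread("pics/top0.png")
cv2.imwrite("pics/c0.png",cv2.resize(a[170:270,240:440],None,fx=4,fy=4,interpolation=cv2.INTER_CUBIC))
cv2.imwrite("pics/c0b.png",cv2.resize(a[170:260,200:340],None,fx=5.7,fy=5.7,interpolation=cv2.INTER_CUBIC))
for u,v in((385,217),(413,223),(380,251)):print(w("top",u,v,.05))
E
```

```text
[ 0.5241618  -0.28920518  0.05      ]
[ 0.5066688  -0.36463292  0.05      ]
[ 0.4311244  -0.27017412  0.05      ]
```

View pics/c0.png

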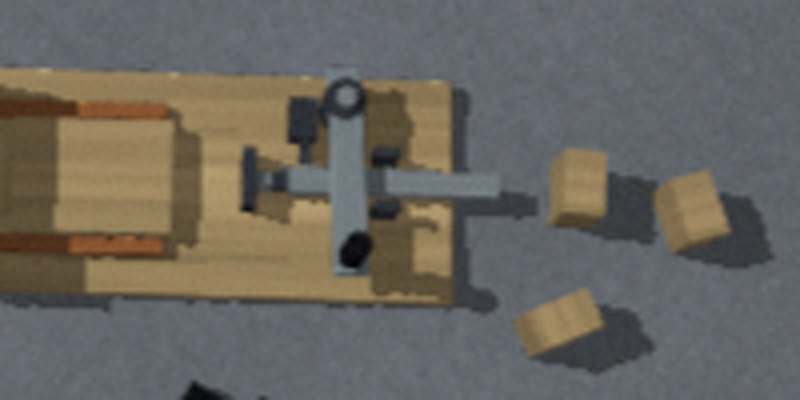

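View pics/c0b.png

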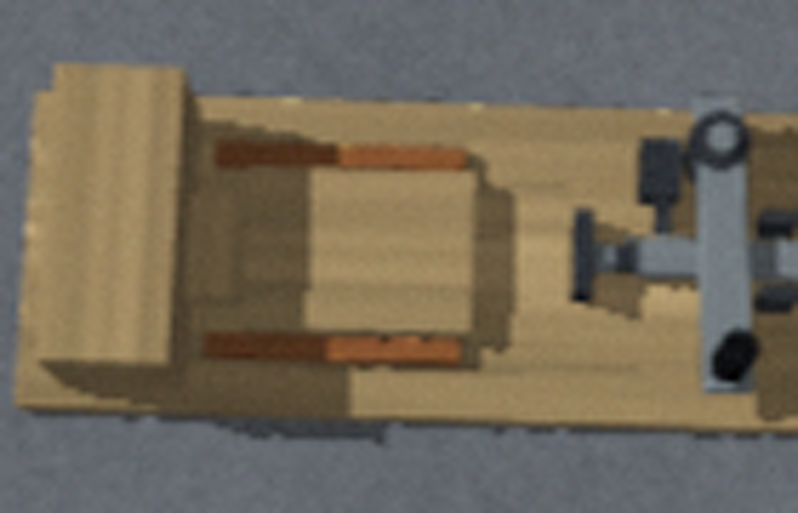

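The target block is the rightmost one, at crop pixel (700,212), which is about (415,223) in the full image; the other two are at smaller u. Next I'll work out the clamp frame from the bed corners.

```bash
cat >> h.py <<'E'
def rel(T,yaw_deg=None):
    "shift in units (25mm) in present tool axes, turn units, to reach T/yaw"
    s=manip.sense(); M=R.from_quat(s["eef_rot"]).as_matrix()
    y=np.degrees(np.arctan2(M[1,0],M[0,0]))
    print("ee",s["ee_pos"].round(4),"yaw",round(y,2),"t",s["clock"],"units",(M.T@(np.array(T)-s["ee_pos"])/.025).round(2), "turn",None if yaw_deg is None else round((y-yaw_deg)/60,3),"F",s["force"].round(1),"gap",round(s["finger_gap"],4))
E
python3 - <<'E'
from h import *
c=K("top")
A=lambda u,v,z:w("top",240+u/4,170+v/4,z,c)
B=lambda u,v,z:w("top",200+u/5.7,170+v/5.7,z,c)
for n,p in dict(br_far=A(450,82,.015),br_near=A(451,300,.015),farL=B(195,97,.015),farR=B(690,108,.015),nearL=B(15,402,.015),rackend=A(498,185,.036),padtopface=A(243,180,.043),griptop=A(358,243,.106),pivot=A(345,97,.06),railfar=B(475,172,.037),railnear=B(470,332,.037),leg1=B(186,65,.1),leg2=B(172,362,.1),blk=A(703,211,.05)).items(): print(n,p.round(4))
rel([.507,-.34,.19],-100)
E
```

```text
br_far [ 0.609  -0.2095  0.015 ]
br_near [ 0.4528 -0.2032  0.015 ]
farL [0.6228 0.1276 0.015 ]
farR [ 0.6145 -0.12    0.015 ]
nearL [0.4699 0.2135 0.015 ]
rackend [ 0.5296 -0.2359  0.036 ]
padtopface [ 0.5336 -0.0593  0.043 ]
griptop [ 0.4785 -0.1299  0.106 ]
pivot [ 0.5874 -0.1295  0.06  ]
railfar [ 0.5775 -0.0119  0.037 ]
railnear [ 0.4983 -0.0085  0.037 ]
leg1 [0.6153 0.1229 0.1   ]
leg2 [0.475  0.1276 0.1   ]
blk [ 0.5073 -0.3722  0.05  ]
ee [0.1694 0.6529 0.1912] yaw -14.54 t 0.1 units [23.05 35.05  0.11] turn 1.424 F [-0.2  0.2 -0. ] gap 0.0875
```

Request:
servo_tool:
  moves:
    - [[1,1,0.8,0,0.17],[1,1,0.6,0,0.17],[1,1,0.4,0,0.17],[1,1,0.2,0,0.17],[1,1,0,0,0.17]]

```text
clock: 0.72
ee_pos: [0.2485, 0.5382, 0.1917]
eef_rot: [0.839, -0.544, 0.0, 0.0]
force: [0.1, -0.4, -0.2]
finger_gap: 0.0875
finger_force: 0.0
```

Request:
servo_tool:
  moves:
    - [[1,1,-0.6,0,0.17],[1,1,-0.6,0,0.17],[1,1,-0.6,0,0.17],[1,1,-0.6,0,0],[1,1,-0.6,0,0]]

```text
clock: 1.35
ee_pos: [0.3344, 0.4238, 0.1919]
eef_rot: [-0.67, 0.743, -0.0, -0.0]
force: [0.0, 0.1, -0.0]
finger_gap: 0.0874
finger_force: 0.0
```

```bash
python3 - <<'E'
from h import *
rel([.507,-.34,.19],-100)
E
```

```text
ee [0.3344 0.4238 0.1919] yaw -95.91 t 1.35 units [ 29.68 -10.01   0.09] turn 0.068 F [ 0.   0.1 -0. ] gap 0.0874
```

Request:
servo_tool:
  moves:
    - [[1,1,-1,0,0],[1,1,-1,0,0],[1,1,-1,0,0],[1,1,-1,0,0],[1,1,-1,0,0]]

```text
clock: 1.98
ee_pos: [0.4455, 0.286, 0.1922]
eef_rot: [-0.669, 0.743, 0.0, 0.0]
force: [0.5, -0.2, 0.2]
finger_gap: 0.0873
finger_force: 0.0
```

Request:
servo_tool:
  moves:
    - [[1,1,-0.5,0,0],[1,1,-0.5,0,0],[1,1,-0.2,0,0],[1,1,0,0,0],[1,1,0,0,0]]

```text
clock: 2.6
ee_pos: [0.4609, 0.1587, 0.1921]
eef_rot: [-0.669, 0.744, 0.0, 0.0]
force: [0.0, -0.9, 0.8]
finger_gap: 0.0876
finger_force: 0.0
```

Request:
servo_tool:
  moves:
    - [[1,1,0,0,0],[1,1,0,0,0],[1,1,0,0,0],[1,1,0,0,0],[1,1,0,0,0]]

```text
clock: 3.22
ee_pos: [0.4474, 0.0346, 0.1922]
eef_rot: [-0.669, 0.744, -0.0, 0.0]
force: [-1.3, -0.4, 0.9]
finger_gap: 0.0877
finger_force: 0.0
```

Request:
servo_tool:
  moves:
    - [[1,1,0,0,0],[1,1,0,0,0],[1,1,0,0,0],[1,1,0,0,0],[1,1,0,0,0]]

```text
clock: 3.85
ee_pos: [0.4339, -0.0895, 0.1922]
eef_rot: [-0.669, 0.744, -0.0, 0.0]
force: [0.1, -0.5, -0.2]
finger_gap: 0.0877
finger_force: 0.0
```

Request:
servo_tool:
  moves:
    - [[1,1,0,0,0],[1,1,0,0,0],[1,1,0,0,0],[1,1,0,0,0],[1,0.5,0,0,0]]

```text
clock: 4.47
ee_pos: [0.4218, -0.2013, 0.1921]
eef_rot: [-0.668, 0.744, -0.0, 0.0]
force: [-0.6, 0.4, 0.2]
finger_gap: 0.0878
finger_force: 0.0
```

```bash
python3 - <<'E'
from h import *
rel([.507,-.372,.19],-100)
c=K("wrist");print(px("wrist",[.507,-.372,.05],c),c[0])
cv2.imwrite("pics/w1.png",manip.snapshot("wrist"))
E
```

```text
ee [ 0.4218 -0.2013  0.1921] yaw -96.16 t 4.475 units [ 6.42 -4.12  0.08] turn 0.064 F [-0.6  0.4  0.2] gap 0.0878
[160.15992362  12.28287768] {'vertical_fov': 62.97949516399271, 'cx': 277.83458365160544, 'cy': 213.01003871221553, 'origin': array([ 0.41374269, -0.27881152,  0.3856969 ]), 'orientation': array([0.05299549, 0.98820858, 0.14342162, 0.00809419])}
```

View pics/w1.png

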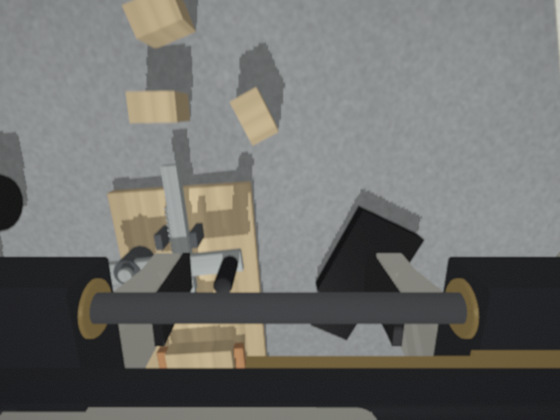

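The wrist view shows the target block at (160,20), cut off at the top edge, with its neighbours at (157,107) and (254,115). I'll move closer and line up laterally.

Request:
servo_tool:
  moves:
    - [[1,0.8,-1,0,0.06],[1,0.8,-1,0,0],[1,0.9,-1,0,0],[1,0.9,-1,0,0],[1,0,0,0,0]]

```text
clock: 5.15
ee_pos: [0.5089, -0.3003, 0.1911]
eef_rot: [-0.644, 0.765, 0.0, -0.0]
force: [-0.1, 0.5, 0.1]
finger_gap: 0.088
finger_force: 0.0
```

```bash
python3 - <<'E'
from h import *
rel([.507,-.372,.19],-100)
c=K("wrist");u=px("wrist",[.507,-.372,.05],c);print(u,c[0]["origin"],c[0]["orientation"])
im=manip.snapshot("wrist");np.save("c1.npy",im)
x,y=max(0,int(u[0])-100),max(0,int(u[1])-75);print(x,y)
cv2.imwrite("pics/w2.png",cv2.resize(im[y:y+150,x:x+200],None,fx=4,fy=4,interpolation=cv2.INTER_CUBIC))
E
```

```text
ee [ 0.5089 -0.3003  0.1911] yaw -99.78 t 5.15 units [ 2.84 -0.41  0.04] turn 0.004 F [-0.1  0.5  0.1] gap 0.088
[267.34731966 119.02642082] [ 0.49629925 -0.37717766  0.38467861] [0.08433305 0.98603281 0.14312592 0.01192469]
167 44
```

View pics/w2.png

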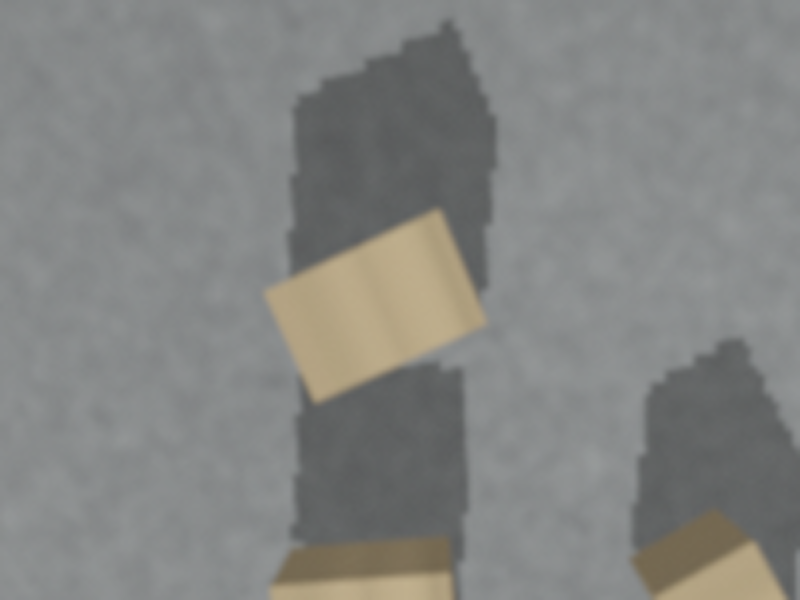

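The close view shows the target block's top face, with crop corners (265,291), (440,208), (487,323) and (316,404).

```bash
python3 - <<'E'
from h import *
c=K("wrist")
P=np.array([w("wrist",167+u/4,44+v/4,.05,c) for u,v in((265,291),(440,208),(487,323),(316,404))])
print(P.round(4)); d=[np.linalg.norm(P[i]-P[(i+1)%4]).round(4) for i in range(4)];print(d)
v=P[1]-P[0]+P[2]-P[3]; print("long dir deg",np.degrees(np.arctan2(v[1],v[0])))
m=P.mean(0);print(m)
# tool y along long dir: yaw = ang(y)+90
a=np.degrees(np.arctan2(v[1],v[0])); print("yaw opts",a+90,a-90)
rel([m[0],m[1],.02],-90+(a+90-0)%180-90)
E
```

```text
[[ 0.5375 -0.3786  0.05  ]
 [ 0.4938 -0.3898  0.05  ]
 [ 0.4872 -0.3626  0.05  ]
 [ 0.5308 -0.3509  0.05  ]]
[np.float64(0.0451), np.float64(0.0281), np.float64(0.0451), np.float64(0.0285)]
long dir deg -165.29795432078853
[ 0.51231246 -0.3704767   0.05      ]
yaw opts -75.29795432078853 -255.29795432078853
ee [ 0.5082 -0.2995  0.1913] yaw -99.77 t 5.2 units [ 2.77 -0.65  6.85] turn -0.408 F [-0.2  1.  -1.1] gap 0.0873
```

Request:
servo_tool:
  moves:
    - [[1,0.92,-0.22,0,0],[1,0.92,-0.22,0,0],[1,0.92,-0.22,0,0],[1,0,0,1,-0.17],[1,0,0,1,-0.17]]

```text
clock: 5.82
ee_pos: [0.5127, -0.3705, 0.1418]
eef_rot: [0.771, -0.636, 0.0, -0.0]
force: [-0.7, 0.7, -0.2]
finger_gap: 0.0877
finger_force: 0.0
```

Request:
servo_tool:
  moves:
    - [[1,0,0,1,-0.07],[1,0,0,1,0],[1,0,0,0.4,0],[1,0,0,0,0],[1,0,0,0,0]]

```text
clock: 6.45
ee_pos: [0.5136, -0.3706, 0.0832]
eef_rot: [0.793, -0.61, 0.001, -0.0]
force: [-0.2, -0.7, 0.8]
finger_gap: 0.0877
finger_force: 0.0
```

```bash
python3 - <<'E'
from h import *
rel([.5123,-.3705,.017],-75.3)
E
```

```text
ee [ 0.5136 -0.3706  0.0832] yaw -75.12 t 6.45 units [-0.02  0.05  2.65] turn 0.003 F [-0.2 -0.7  0.8] gap 0.0877
```

Request:
servo_tool:
  moves:
    - [[1,0,0,1,0],[1,0,0,1,0],[1,0,0.05,0.65,0],[1,0,0,0,0],[0.3,0,0,0,0]]

```text
clock: 7.08
ee_pos: [0.5125, -0.371, 0.0169]
eef_rot: [0.793, -0.61, 0.001, -0.0]
force: [0.1, 0.4, -0.1]
finger_gap: 0.0823
finger_force: 0.0
```

Request:
servo_tool:
  moves:
    - [[0.3,0,0,0,0],[0.3,0,0,0,0],[0.3,0,0,0,0],[0.3,0,0,0,0]]

```text
clock: 7.58
ee_pos: [0.5117, -0.3706, 0.0159]
eef_rot: [0.793, -0.61, 0.0, -0.0]
force: [-0.4, -0.2, 0.1]
finger_gap: 0.0431
finger_force: 0.0
```

Request:
servo_tool:
  moves:
    - [[0,0,0,0,0],[0,0,0,0,0],[0,0,0,0,0]]

```text
clock: 7.95
ee_pos: [0.5118, -0.3706, 0.0159]
eef_rot: [0.793, -0.61, 0.0, 0.0]
force: [-0.0, 0.2, 0.8]
finger_gap: 0.0134
finger_force: 0.5
```

```bash
python3 - <<'E'
from h import *
rel([.5123,-.3705,.017],-75.3)
im=manip.snapshot("wrist"); s=manip.snapshot("side")
s=s[230:380,270:470]; s=cv2.resize(s,(560,420))
cv2.imwrite("pics/w3.png",cv2.resize(np.vstack([im,s]),None,fx=.71,fy=.71))
E
```

```text
ee [ 0.5118 -0.3706  0.0159] yaw -75.13 t 7.95 units [ 0.   -0.02 -0.04] turn 0.003 F [-0.   0.2  0.8] gap 0.0134
```

View pics/w3.png

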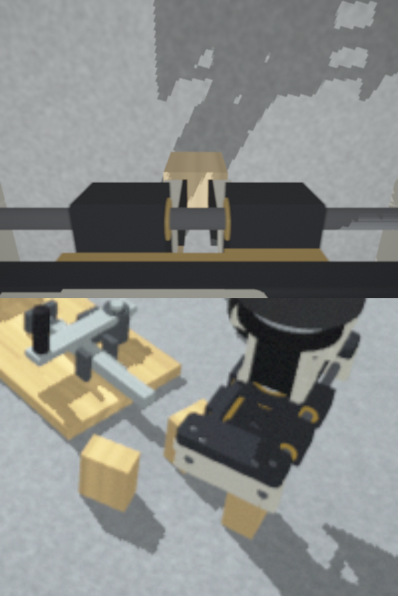

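```bash
python3 - <<'E'
from h import *
P,f,M=K("wrist"); c=(P,f,M); print(P["origin"],P["orientation"])
for p in ((.5375,-.3786),(.4938,-.3898),(.4872,-.3626),(.5308,-.3509)):
    print(px("wrist",[*p,.05],c).round(0), px("wrist",[*p,0],c).round(0))
im=manip.snapshot("wrist")
hsv=cv2.cvtColor(im,cv2.COLOR_BGR2HSV)
m=(hsv[...,1]>60)&(hsv[...,0]<30)
for v in range(205,262,5):
    r=np.where(m[v,150:400])[0]+150; print(v,r.min() if len(r) else None,r.max() if len(r) else None,len(r),im[v,275],im[v,240])
for u in (240,260,275,290,310):
    r=np.where(m[190:300,u])[0]+190; print(u,r.min() if len(r) else None)
E
```

```text
[ 0.53165716 -0.44598214  0.20948018] [-0.1281238   0.981328    0.14229442 -0.01821928]
[232. 245.] [242. 215.]
[322. 245.] [313. 216.]
[319. 295.] [311. 256.]
[233. 295.] [242. 257.]
205 None None 0 [123 122 120] [168 167 164]
210 None None 0 [117 115 114] [168 168 164]
215 241 310 70 [108 135 148] [134 146 153]
220 240 312 73 [107 135 148] [104 130 144]
225 238 314 77 [107 134 148] [103 130 143]
230 236 315 80 [107 134 148] [103 130 143]
235 234 317 84 [107 134 148] [104 130 144]
240 232 318 87 [106 134 148] [103 130 143]
245 232 319 88 [116 145 159] [159 193 210]
250 231 319 89 [117 146 161] [159 193 209]
255 231 285 22 [117 147 161] [144 153 156]
260 271 285 15 [117 146 160] [45 43 42]
240 218
260 215
275 215
290 215
310 215
```

```bash
python3 - <<'E'
from h import *
c=K("wrist"); s=manip.sense(); M=R.from_quat(s["eef_rot"]).as_matrix(); T=s["ee_pos"]; print(s["finger_gap"],s["finger_force"])
for g in (.0067,.0225):
  for h in (0,.019,.035,.066):
    print(g,h,[px("wrist",T+M@[x,y,-h],c).round(0).tolist() for x in(-.0095,.0095) for y in(-g,g)])
im=manip.snapshot("wrist")
cv2.imwrite("pics/w4.png",cv2.resize(im[200:360,180:380],None,fx=3.7,fy=3.7,interpolation=cv2.INTER_CUBIC))
E
```

```text
0.002915845814464388 0.6172163110667839
0.0067 0 [[267.0, 260.0], [289.0, 260.0], [267.0, 231.0], [289.0, 231.0]]
0.0067 0.019 [[266.0, 274.0], [290.0, 274.0], [266.0, 242.0], [290.0, 242.0]]
0.0067 0.035 [[265.0, 288.0], [291.0, 288.0], [264.0, 254.0], [291.0, 254.0]]
0.0067 0.066 [[262.0, 324.0], [293.0, 324.0], [262.0, 284.0], [294.0, 284.0]]
0.0225 0 [[241.0, 260.0], [315.0, 260.0], [240.0, 231.0], [316.0, 231.0]]
0.0225 0.019 [[238.0, 274.0], [318.0, 274.0], [237.0, 242.0], [319.0, 242.0]]
0.0225 0.035 [[234.0, 288.0], [321.0, 288.0], [233.0, 254.0], [323.0, 254.0]]
0.0225 0.066 [[225.0, 324.0], [330.0, 324.0], [223.0, 284.0], [332.0, 284.0]]
```

View pics/w4.png

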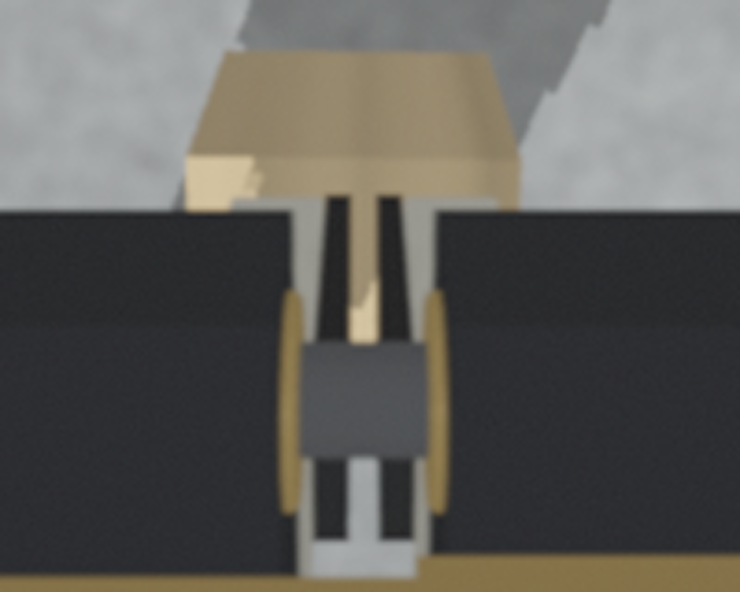

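The block hasn't moved: its projected edges still match. The finger tips show at row 253, just above the block's top. The pads closed over it, so the tips are about 35 mm higher than the reported TCP. I'll open, go a bit lower and close again to test this.

Request:
servo_tool:
  moves:
    - [[0.8,0,0,0,0],[0.8,0,0,0,0],[0.8,0,0,0,0],[0.8,0,0,0,0],[0.8,0,0,0,0]]

```text
clock: 8.78
ee_pos: [0.5116, -0.3706, 0.0159]
eef_rot: [0.793, -0.61, 0.0, 0.0]
force: [0.1, -0.4, 1.6]
finger_gap: 0.0458
finger_force: 1.0
```

Request:
servo_tool:
  moves:
    - [[0.8,0,0,0,0],[0.8,0,0,0,0],[0.8,0,0,0.3,0],[0.8,0,0,0.25,0],[0.8,0,0,0,0]]

```text
clock: 9.4
ee_pos: [0.511, -0.3703, 0.001]
eef_rot: [0.793, -0.61, -0.001, 0.0]
force: [0.0, -0.0, 0.5]
finger_gap: 0.07
finger_force: 0.0
```

Request:
servo_tool:
  moves:
    - [[0.2,0,0,0,0],[0.2,0,0,0,0],[0.2,0,0,0,0],[0.2,0,0,0,0],[0.2,0,0,0,0]]

```text
clock: 10.02
ee_pos: [0.5119, -0.3706, 0.0023]
eef_rot: [0.793, -0.61, 0.0, -0.0]
force: [0.0, 0.5, 0.6]
finger_gap: 0.0444
finger_force: 30.0
```

The grip is confirmed at 44.4 mm gap and 30 N, so the real tips sit about 35–45 mm behind the reported TCP. I'll regrip 10 mm lower for a better hold.

Request:
servo_tool:
  moves:
    - [[0.7,0,0,0,0],[0.7,0,0,0,0],[0.7,0,0,0.4,0],[0.7,0,0,0,0],[0.2,0,0,0,0]]

```text
clock: 10.65
ee_pos: [0.5115, -0.3705, -0.0083]
eef_rot: [0.793, -0.61, -0.0, 0.0]
force: [-0.7, -1.2, 0.2]
finger_gap: 0.0561
finger_force: 0.0
```

Request:
servo_tool:
  moves:
    - [[0.2,0,0,0,0],[0.2,0,0,0,0],[0.2,0,0,-0.5,0],[0.2,0,0,-1,0],[0.2,0,0,-1,0]]

```text
clock: 11.28
ee_pos: [0.5117, -0.3706, 0.0561]
eef_rot: [0.793, -0.61, 0.0, 0.0]
force: [-0.1, -0.9, -1.1]
finger_gap: 0.0447
finger_force: 30.0
```

```bash
python3 - <<'E'
from h import *
rel([.5375,-.033,.08],-92.2)
im=manip.snapshot("wrist"); np.save("g.npy",im)
hsv=cv2.cvtColor(im,cv2.COLOR_BGR2HSV)
m=(hsv[...,1]>60)&(hsv[...,0]<30)
for v in range(195,262,5):
    r=np.where(m[v,150:400])[0]+150; print(v,r.min() if len(r) else None,r.max() if len(r) else None,len(r),im[v,275])
E
```

```text
ee [ 0.5117 -0.3706  0.0561] yaw -75.14 t 11.275 units [-12.79  -4.46  -0.96] turn 0.284 F [-0.1 -0.9 -1.1] gap 0.0447
195 None None 0 [150 149 147]
200 None None 0 [153 153 149]
205 None None 0 [159 158 155]
210 None None 0 [158 158 155]
215 None None 0 [160 159 156]
220 None None 0 [155 154 151]
225 None None 0 [132 140 144]
230 238 318 81 [ 98 124 137]
235 236 319 84 [ 98 124 138]
240 234 321 88 [ 98 124 138]
245 233 323 91 [ 98 124 138]
250 231 325 95 [ 98 125 138]
255 228 328 101 [ 98 124 138]
260 226 330 105 [ 99 125 138]
```

Request:
servo_tool:
  moves:
    - [[0.2,0,0,-1,0.14],[0.2,0,0,-1,0.144],[0.2,-0.5,0,-0.6,0],[0.2,-1,-0.1,0,0],[0.2,-1,-0.1,0,0]]

```text
clock: 11.95
ee_pos: [0.5189, -0.307, 0.12]
eef_rot: [-0.695, 0.719, -0.0, 0.0]
force: [0.5, 0.4, -0.4]
finger_gap: 0.0448
finger_force: 30.0
```

Request:
servo_tool:
  moves:
    - [[0.2,-1,-0.1,0,0],[0.2,-1,-0.1,0,0],[0.2,-1,-0.1,0,0],[0.2,-1,0,0,0],[0.2,-1,0,0,0]]

```text
clock: 12.58
ee_pos: [0.5309, -0.1821, 0.1197]
eef_rot: [-0.695, 0.719, 0.0, 0.0]
force: [0.4, -0.7, -0.9]
finger_gap: 0.0449
finger_force: 30.0
```

Request:
servo_tool:
  moves:
    - [[0.2,-1,0,0,0],[0.2,-1,0,0,0],[0.2,-1,0,0,0],[0.2,-1,0,0,0],[0.2,-1,0,0,0]]

```text
clock: 13.2
ee_pos: [0.5355, -0.0574, 0.1197]
eef_rot: [-0.695, 0.719, 0.0, 0.0]
force: [0.1, 0.4, -1.2]
finger_gap: 0.045
finger_force: 30.0
```

```bash
python3 - <<'E'
from h import *
rel([.5375,-.033,.06],-92.2)
E
```

```text
ee [ 0.5355 -0.0574  0.1197] yaw -91.94 t 13.2 units [-0.98 -0.05  2.39] turn 0.004 F [ 0.1  0.4 -1.2] gap 0.045
```

Request:
servo_tool:
  moves:
    - [[0.2,-1,0,0.4,0],[0.2,0,0,0.8,0],[0.2,0,0,0,0]]

```text
clock: 13.58
ee_pos: [0.5354, -0.0333, 0.0885]
eef_rot: [-0.695, 0.719, 0.001, -0.001]
force: [-0.2, -0.0, -0.3]
finger_gap: 0.045
finger_force: 30.0
```

```bash
python3 - <<'E'
from h import *
rel([.5375,-.033,.0075],-92.2)
c=K("wrist");print(c[0]["origin"],c[0]["orientation"])
o=np.array([.5365,-.058]);X=np.array([.038,.9993]);Y=np.array([-.9993,.038])
for x,y,z in((0,21,43),(0,-21,43),(-150,80,15),(-150,-80,15),(-85,54.5,106),(47,40,37),(47,-40,37)):
    print(x,y,z,px("wrist",[*(o+X*x/1e3+Y*y/1e3),z/1e3],c).round(0))
im=manip.snapshot("wrist")
cv2.imwrite("pics/w5.png",cv2.resize(im[60:300,120:440],None,fx=2.5,fy=2.5,interpolation=cv2.INTER_CUBIC))
E
```

```text
ee [ 0.5354 -0.0333  0.0885] yaw -91.97 t 13.575 units [-0.01 -0.09  3.24] turn 0.004 F [-0.2 -0.  -0.3] gap 0.045
[ 0.53351548 -0.11109072  0.28214599] [0.01711046 0.98952377 0.14334609 0.00135644]
0 21 43 [305. 189.]
0 -21 43 [246. 189.]
-150 80 15 [396. -39.]
-150 -80 15 [156. -40.]
-85 54.5 106 [392.  41.]
47 40 37 [327. 248.]
47 -40 37 [223. 247.]
```

View pics/w5.png

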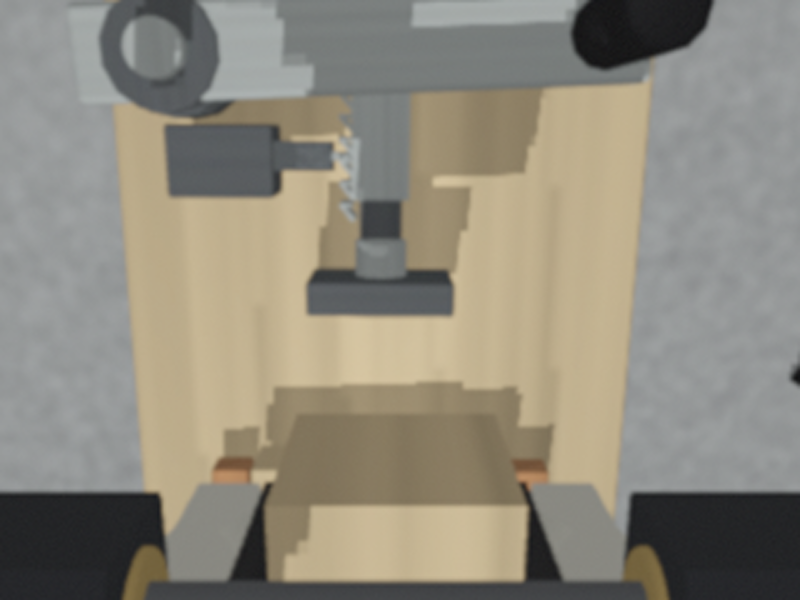

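```bash
python3 - <<'E'
from h import *
c=K("wrist")
f=lambda u,v,z:w("wrist",120+u/2.5,60+v/2.5,z,c).round(4)
print("pad",f(308,315,.043),f(453,315,.043))
print("strips",f(213,471,.027),f(252,471,.027),f(515,471,.027),f(547,471,.027))
print("bed",f(138,400,.015),f(626,400,.015))
zb=.0885+.0085
print("blk bottom",f(297,413,zb),f(497,413,zb),"top",f(267,505,zb+.05),f(526,505,zb+.05))
print("grip top near",f(640,30,.106))
E
```

```text
pad [ 0.5604 -0.0613  0.043 ] [ 0.519  -0.0598  0.043 ]
strips [ 0.5959 -0.008   0.027 ] [ 0.5834 -0.0076  0.027 ] [ 0.4989 -0.0046  0.027 ] [ 0.4886 -0.0042  0.027 ]
bed [ 0.621 -0.029  0.015] [ 0.4609 -0.0234  0.015 ]
blk bottom [ 0.5584 -0.0498  0.097 ] [ 0.5127 -0.0482  0.097 ] top [ 0.5582 -0.0498  0.147 ] [ 0.5134 -0.0482  0.147 ]
grip top near [ 0.4862 -0.1279  0.106 ]
```

The pad is at world (.540, -.0605), with width and bed width matching the given sizes. The block is centred 25.5 mm in front of the pad and 4 mm off the midline. I'll correct that, lower it and release.

Request:
servo_tool:
  moves:
    - [[0.2,0,-0.16,1,0],[0.2,0,0,1,0],[0.2,0,0,0.7,0],[0.2,0,0,0.3,0],[0.2,0,0,0.22,0]]

```text
clock: 14.25
ee_pos: [0.5416, -0.034, 0.0096]
eef_rot: [-0.694, 0.72, -0.0, 0.0]
force: [0.2, -0.3, -0.4]
finger_gap: 0.045
finger_force: 30.0
```

Request:
servo_tool:
  moves:
    - [[0.2,0,0,0.04,0],[0.2,0,0,0,0]]

```text
clock: 14.5
ee_pos: [0.5414, -0.0339, 0.0086]
eef_rot: [-0.694, 0.72, -0.0, 0.0]
force: [0.2, 0.7, -0.1]
finger_gap: 0.0446
finger_force: 30.0
```

Request:
servo_tool:
  moves:
    - [[0.2,0,0,0.05,0],[0.2,0,0,0.03,0],[0.2,0,0,0,0]]

```text
clock: 14.88
ee_pos: [0.5414, -0.0338, 0.0071]
eef_rot: [-0.694, 0.72, -0.0, 0.0]
force: [-2.2, 0.5, 7.9]
finger_gap: 0.0447
finger_force: 30.0
```

Contact is at 8 N upward, so the block is on the bed. I'll open and lift.

Request:
servo_tool:
  moves:
    - [[0.75,0,0,0,0],[0.75,0,0,0,0],[0.75,0,0,0,0],[0.75,0,0,-0.4,0],[0.75,0,0,-1,0]]

```text
clock: 15.5
ee_pos: [0.5401, -0.0342, 0.0409]
eef_rot: [-0.693, 0.72, 0.001, -0.001]
force: [0.0, 0.2, -0.8]
finger_gap: 0.0659
finger_force: 0.0
```

Request:
servo_tool:
  moves:
    - [[0.75,0,0,-1,0],[0.75,0,0,-1,0],[0.75,0,0,-1,0],[0.75,0,0,-1,0],[0.75,0,0,0,0]]

```text
clock: 16.12
ee_pos: [0.5425, -0.0337, 0.1439]
eef_rot: [-0.694, 0.72, -0.001, 0.002]
force: [0.2, -0.2, -0.2]
finger_gap: 0.0658
finger_force: 0.0
```

```bash
python3 - <<'E'
from h import *
rel([.484,-.132,.142],-182)
im=manip.snapshot("wrist"); c=K("wrist")
cv2.imwrite("pics/w6.png",cv2.resize(im[0:300,100:500],None,fx=2,fy=2,interpolation=cv2.INTER_CUBIC))
print(c[0]["origin"].tolist(),c[0]["orientation"].tolist())
b=[.5410,-.0340]
for z in(.015,.065):print([px("wrist",[b[0]+i*.0225,b[1]+j*.014,z],c).round(0).tolist() for i in(-1,1) for j in(-1,1)])
E
```

```text
ee [ 0.5425 -0.0337  0.1439] yaw -92.16 t 16.125 units [4.02 2.19 0.06] turn 1.497 F [ 0.2 -0.2 -0.2] gap 0.0658
[0.5383754643015403, -0.11182160700998156, 0.33592354186224266] [0.01854102226400614, 0.9894007922798164, 0.14396046812151292, 0.004205513965260608]
[[302.0, 180.0], [303.0, 209.0], [255.0, 182.0], [257.0, 210.0]]
[[306.0, 192.0], [307.0, 225.0], [251.0, 194.0], [253.0, 227.0]]
```

View pics/w6.png

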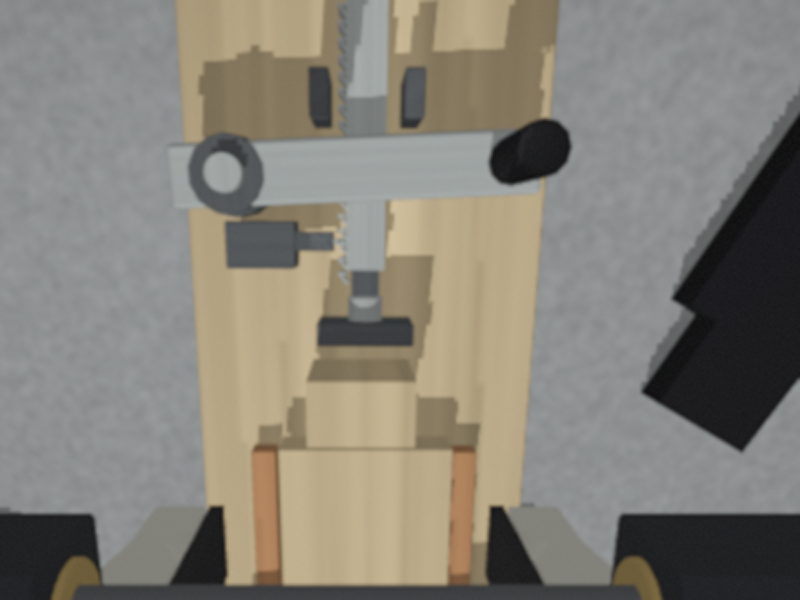

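The block stands upright between pad and rail, with its top face at crop (307–415, 380–447). The post's top is at crop (543,146) and its base at about (514,165).

```bash
python3 - <<'E'
from h import *
c=K("wrist")
f=lambda u,v,z:w("wrist",100+u/2,0+v/2,z,c).round(4)
t=f(543,146,.106);b=f(514,163,.055);pv=f(225,173,.055)
print(t,b,"pivot",pv, "block",f(361,413,.065),"pad",f(365,346,.043), "len",np.hypot(*(t-pv)[:2]))
X=np.array([.036,.9994]);o=np.array([.540,-.0605]);Y=np.array([-X[1],X[0]])
for n,p in(("post",t),("pivot",pv)):print(n,(p[:2]-o)@X,(p[:2]-o)@Y)
rel([t[0],t[1],.142],-182)
E
```

```text
[ 0.4798 -0.1324  0.106 ] [ 0.4777 -0.1313  0.055 ] pivot [ 0.5888 -0.1319  0.055 ] block [ 0.5398 -0.0368  0.065 ] pad [ 0.5372 -0.0606  0.043 ] len 0.10900114678295819
post -0.07402406 0.05757548000000003
pivot -0.06960035999999999 -0.051341119999999955
ee [ 0.5416 -0.0338  0.1424] yaw -92.18 t 16.175 units [4.04 2.32 0.01] turn 1.497 F [ 0.1  0.2 -0.7] gap 0.0658
```

Request:
servo_tool:
  moves:
    - [[0.75,1,0.58,0,0],[0.75,1,0.58,0,0],[0.75,1,0.58,0,0],[0.75,1,0.58,0,0],[0.75,0,0,0,0.16]]

```text
clock: 16.8
ee_pos: [0.4775, -0.1329, 0.1404]
eef_rot: [-0.629, 0.777, 0.001, -0.001]
force: [0.5, -0.0, 0.2]
finger_gap: 0.0659
finger_force: 0.0
```

Request:
servo_tool:
  moves:
    - [[0.75,0,0,0,0.17],[0.75,0,0,0,0.17],[0.75,0,0,0,0.17],[0.75,0,0,0,0.17],[0.75,0,0,0,0.17]]

```text
clock: 17.42
ee_pos: [0.4786, -0.1316, 0.1404]
eef_rot: [-0.232, 0.973, 0.0, -0.001]
force: [0.1, -0.1, 0.1]
finger_gap: 0.0659
finger_force: 0.0
```

Request:
servo_tool:
  moves:
    - [[0.75,0,0,0,0.17],[0.75,0,0,0,0.17],[0.75,0,0,0,0.14],[0.75,0,0,0,0]]

```text
clock: 17.92
ee_pos: [0.4787, -0.1316, 0.1405]
eef_rot: [0.013, 1.0, 0.0, -0.001]
force: [-0.0, 0.4, 0.1]
finger_gap: 0.0654
finger_force: 0.0
```

```bash
python3 - <<'E'
from h import *
rel([.4790,-.132,.026],-182)
E
```

```text
ee [ 0.4787 -0.1316  0.1405] yaw 178.47 t 17.925 units [-0.02 -0.01  4.58] turn 6.008 F [-0.   0.4  0.1] gap 0.0654
```

Request:
servo_tool:
  moves:
    - [[0.75,0,0,1,0],[0.75,0,0,1,0],[0.75,0,0,1,0],[0.75,0,0,1,0],[0.75,0,0,0.5,0]]

```text
clock: 18.55
ee_pos: [0.4783, -0.1317, 0.0272]
eef_rot: [0.012, 1.0, -0.0, -0.001]
force: [0.2, -1.2, -0.4]
finger_gap: 0.0659
finger_force: 0.0
```

Request:
servo_tool:
  moves:
    - [[0.1,0,0,0,0],[0.1,0,0,0,0],[0.1,0,0,0,0],[0.1,0,0,0,0],[0.1,0,0,0,0]]

```text
clock: 19.18
ee_pos: [0.4795, -0.1316, 0.0289]
eef_rot: [0.014, 1.0, 0.0, 0.0]
force: [0.2, 0.4, 0.1]
finger_gap: 0.021
finger_force: 0.0
```

Request:
servo_tool:
  moves:
    - [[0.1,0,0,0,0],[0.1,0,0,0,0]]

```text
clock: 19.42
ee_pos: [0.4794, -0.1316, 0.0288]
eef_rot: [0.014, 1.0, 0.0, 0.0]
force: [-1.5, 1.0, 3.9]
finger_gap: 0.0174
finger_force: 30.0
```

The post is gripped. Tool +y is the clamp's +x. I'll swing the lever back to the stop and watch the force.

Request:
servo_tool:
  moves:
    - [[0.1,0,-0.3,0,0],[0.1,0,-0.2,0,0],[0.1,0,0,0,0]]

```text
clock: 19.8
ee_pos: [0.4792, -0.1419, 0.0287]
eef_rot: [0.014, 1.0, 0.002, 0.0]
force: [-4.4, 23.3, 10.8]
finger_gap: 0.0171
finger_force: 30.0
```

Request:
servo_tool:
  moves:
    - [[0.1,0,-0.08,0,0],[0.1,0,0,0,0]]

```text
clock: 20.05
ee_pos: [0.4792, -0.142, 0.0287]
eef_rot: [0.014, 1.0, 0.003, 0.001]
force: [-6.6, 38.4, 13.7]
finger_gap: 0.0175
finger_force: 30.0
```

Request:
servo_tool:
  moves:
    - [[0.1,0,0.34,0,0],[0.1,0,0.5,0,0],[0.1,0,0.5,0,0],[0.1,0,0,0,0]]

```text
clock: 20.55
ee_pos: [0.4778, -0.1138, 0.0285]
eef_rot: [0.014, 1.0, -0.001, -0.002]
force: [-6.2, -4.4, 8.5]
finger_gap: 0.0174
finger_force: 30.0
```

Request:
servo_tool:
  moves:
    - [[0.1,0,-0.6,0,0],[0.1,0,-0.6,0,0],[0.1,0,0,0,0]]

```text
clock: 20.92
ee_pos: [0.4785, -0.1417, 0.0286]
eef_rot: [0.015, 1.0, 0.001, -0.0]
force: [-4.0, 13.8, 9.1]
finger_gap: 0.0177
finger_force: 30.0
```

Request:
servo_tool:
  moves:
    - [[0.1,0,0.6,0,0],[0.1,0,0.6,0,0],[0.1,0,0,0,0]]

```text
clock: 21.3
ee_pos: [0.4773, -0.1137, 0.0284]
eef_rot: [0.014, 1.0, -0.001, -0.002]
force: [-6.3, -4.9, 8.9]
finger_gap: 0.0173
finger_force: 30.0
```

Request:
servo_tool:
  moves:
    - [[0.1,0,-0.6,0,0],[0.1,0,-0.6,0,0],[0.1,0,0,0,0]]

```text
clock: 21.68
ee_pos: [0.478, -0.1417, 0.0284]
eef_rot: [0.015, 1.0, 0.001, -0.0]
force: [-6.5, 14.1, 8.1]
finger_gap: 0.0173
finger_force: 30.0
```

Request:
servo_tool:
  moves:
    - [[0.1,0,0.6,0,0],[0.1,0,0.6,0,0],[0.1,0,0,0,0]]

```text
clock: 22.05
ee_pos: [0.477, -0.1138, 0.0282]
eef_rot: [0.014, 1.0, -0.001, -0.002]
force: [-6.4, -4.6, 7.7]
finger_gap: 0.0177
finger_force: 30.0
```

Request:
servo_tool:
  moves:
    - [[0.1,0,-0.6,0,0],[0.1,0,-0.6,0,0],[0.1,0,0,0,0]]

```text
clock: 22.42
ee_pos: [0.4777, -0.1418, 0.0282]
eef_rot: [0.015, 1.0, 0.001, -0.001]
force: [-6.1, 14.7, 7.9]
finger_gap: 0.0173
finger_force: 30.0
```

Request:
servo_tool:
  moves:
    - [[0.1,0,0.6,0,0],[0.1,0,0.6,0,0],[0.1,0,0,0,0]]

```text
clock: 22.8
ee_pos: [0.4765, -0.1138, 0.028]
eef_rot: [0.014, 1.0, -0.001, -0.003]
force: [-7.5, -3.6, 6.8]
finger_gap: 0.0176
finger_force: 30.0
```

Request:
servo_tool:
  moves:
    - [[0.1,0,-0.6,0,0],[0.1,0,-0.6,0,0],[0.1,0,0,0,0]]

```text
clock: 23.18
ee_pos: [0.4773, -0.1417, 0.028]
eef_rot: [0.015, 1.0, 0.001, -0.001]
force: [-6.5, 15.6, 7.3]
finger_gap: 0.0174
finger_force: 30.0
```

Request:
servo_tool:
  moves:
    - [[0.1,0,0.6,0,0],[0.1,0,0.6,0,0],[0.1,0,0,0,0]]

```text
clock: 23.55
ee_pos: [0.4765, -0.1138, 0.0278]
eef_rot: [0.014, 1.0, -0.001, -0.003]
force: [-6.7, -3.9, 4.7]
finger_gap: 0.0175
finger_force: 30.0
```

Request:
servo_tool:
  moves:
    - [[0.1,0,-0.6,0,0],[0.1,0,-0.6,0,0],[0.1,0,0,0,0]]

```text
clock: 23.92
ee_pos: [0.4772, -0.1417, 0.0279]
eef_rot: [0.015, 1.0, 0.001, -0.001]
force: [-5.1, 13.9, 6.9]
finger_gap: 0.0172
finger_force: 30.0
```

Request:
servo_tool:
  moves:
    - [[0.1,0,0.6,0,0],[0.1,0,0.6,0,0],[0.1,0,0,0,0]]

```text
clock: 24.3
ee_pos: [0.4761, -0.1141, 0.0277]
eef_rot: [0.014, 1.0, -0.001, -0.003]
force: [-6.7, -7.6, 4.3]
finger_gap: 0.0178
finger_force: 30.0
```

```bash
python3 - <<'E'
from h import *
rel([.478,-.1126,.028],178.5)
t=manip.snapshot("top"); cv2.imwrite("pics/t6.png",t)
t0=cv2.imread("pics/top0.png")
# profile along the clamp midline at z=.037 (rail top / block top): before vs now
c=K("top")
for nm,z in(("railtop",.037),):
  for y in np.arange(-.03,.16,.006):
    x=.5415+.036*(y+.02)
    u,v=px("top",[x,y,z],c).round().astype(int); print(round(y,3),(u,v),t0[v-1:v+2,u].mean(0).round(),t[v-1:v+2,u].mean(0).round())
E
```

```text
ee [ 0.4761 -0.1141  0.0277] yaw 178.36 t 24.3 units [-0.07  0.06 -0.01] turn -0.002 F [-6.7 -7.6  4.3] gap 0.0178
-0.03 (np.int64(290), np.int64(213)) [ 86. 123. 142.] [55. 62. 71.]
-0.024 (np.int64(288), np.int64(213)) [ 67.  93. 109.] [55. 61. 70.]
-0.018 (np.int64(286), np.int64(213)) [ 65.  94. 108.] [56. 61. 71.]
-0.012 (np.int64(284), np.int64(213)) [ 66.  93. 109.] [54. 61. 71.]
-0.006 (np.int64(281), np.int64(213)) [ 94. 133. 155.] [57. 62. 73.]
-0.0 (np.int64(279), np.int64(213)) [ 93. 134. 156.] [57. 64. 74.]
0.006 (np.int64(277), np.int64(213)) [ 92. 132. 155.] [56. 63. 72.]
0.012 (np.int64(275), np.int64(213)) [ 96. 134. 156.] [58. 63. 73.]
0.018 (np.int64(273), np.int64(212)) [ 97. 137. 159.] [47. 52. 59.]
0.024 (np.int64(271), np.int64(212)) [ 96. 137. 158.] [35. 38. 43.]
0.03 (np.int64(268), np.int64(212)) [ 97. 137. 159.] [142. 155. 157.]
0.036 (np.int64(266), np.int64(212)) [ 96. 136. 160.] [142. 154. 158.]
0.042 (np.int64(264), np.int64(212)) [ 95. 136. 158.] [102. 114. 120.]
0.048 (np.int64(262), np.int64(212)) [100. 139. 160.] [58. 64. 76.]
0.054 (np.int64(260), 
[... 467 characters left out ...]
t64(212)) [57. 81. 96.] [45. 52. 61.]
0.102 (np.int64(242), np.int64(212)) [54. 77. 89.] [45. 52. 59.]
0.108 (np.int64(240), np.int64(212)) [57. 81. 95.] [48. 54. 62.]
0.114 (np.int64(238), np.int64(212)) [ 61.  85. 101.] [46. 52. 61.]
0.12 (np.int64(236), np.int64(212)) [56. 81. 94.] [47. 53. 62.]
0.126 (np.int64(234), np.int64(211)) [58. 81. 97.] [48. 55. 65.]
0.132 (np.int64(231), np.int64(211)) [46. 64. 76.] [51. 55. 66.]
0.138 (np.int64(229), np.int64(211)) [ 92. 129. 151.] [53. 59. 69.]
0.144 (np.int64(227), np.int64(211)) [ 91. 127. 148.] [55. 60. 70.]
0.15 (np.int64(225), np.int64(211)) [ 92. 131. 150.] [55. 61. 71.]
0.156 (np.int64(223), np.int64(211)) [102. 142. 165.] [54. 60. 71.]
```

The force rose to 7.6 N on stroke 6 (free is about 4.4), so contact has begun. I'll go on one stroke at a time, slightly farther forward to make up for compliance.

Request:
servo_tool:
  moves:
    - [[0.1,0,-0.6,0,0],[0.1,0,-0.6,0,0],[0.1,0,0,0,0]]

```text
clock: 24.72
ee_pos: [0.4769, -0.1417, 0.0278]
eef_rot: [0.015, 1.0, 0.001, -0.001]
force: [-6.2, 14.6, 4.7]
finger_gap: 0.0175
finger_force: 30.0
```

Request:
servo_tool:
  moves:
    - [[0.1,0,0.6,0,0],[0.1,0,0.64,0,0],[0.1,0,0,0,0]]

```text
clock: 25.1
ee_pos: [0.4756, -0.1138, 0.0276]
eef_rot: [0.014, 1.0, -0.001, -0.004]
force: [-7.3, -12.3, 5.5]
finger_gap: 0.0173
finger_force: 30.0
```

Request:
servo_tool:
  moves:
    - [[0.1,0,-0.62,0,0],[0.1,0,-0.62,0,0],[0.1,0,0,0,0]]

```text
clock: 25.48
ee_pos: [0.4767, -0.1417, 0.0277]
eef_rot: [0.015, 1.0, 0.001, -0.002]
force: [-6.4, 15.3, 5.1]
finger_gap: 0.0173
finger_force: 30.0
```

Request:
servo_tool:
  moves:
    - [[0.1,0,0.6,0,0],[0.1,0,0.67,0,0],[0.1,0,0,0,0]]

```text
clock: 25.85
ee_pos: [0.475, -0.1138, 0.0276]
eef_rot: [0.014, 1.0, -0.002, -0.004]
force: [-7.9, -18.1, 4.2]
finger_gap: 0.0173
finger_force: 30.0
```

Request:
servo_tool:
  moves:
    - [[0.1,0,0,0,0]]

```text
clock: 25.98
ee_pos: [0.475, -0.1143, 0.0276]
eef_rot: [0.015, 1.0, -0.002, -0.004]
force: [-8.0, -16.8, 4.6]
finger_gap: 0.0172
finger_force: 30.0
```

The forward force of about 17.5 N means about 36 N of squeeze now and about 27 N staying with the lever back. That meets the target, and another tooth would be too much. I'll swing back, relax against the stop, open and lift clear.

Request:
servo_tool:
  moves:
    - [[0.1,0,-0.65,0,0],[0.1,0,-0.64,0,0],[0.1,0,0,0,0],[0.1,0,0.03,0,0],[0.1,0,0,0,0]]

```text
clock: 26.6
ee_pos: [0.4762, -0.1417, 0.0276]
eef_rot: [0.014, 1.0, 0.001, -0.002]
force: [-7.2, 11.0, 5.7]
finger_gap: 0.0172
finger_force: 30.0
```

Request:
servo_tool:
  moves:
    - [[0.75,0,0,0,0],[0.75,0,0,0,0],[0.75,0,0,0,0],[0.75,0,0,0,0],[0.75,0,0,0,0]]

```text
clock: 27.22
ee_pos: [0.479, -0.1425, 0.0286]
eef_rot: [0.014, 1.0, -0.0, 0.0]
force: [0.1, 0.6, 0.5]
finger_gap: 0.0616
finger_force: 0.0
```

Request:
servo_tool:
  moves:
    - [[0.75,0,0,0,0],[0.75,0,0,-0.5,0],[0.75,0,0,-1,0],[0.75,0,0,-1,0],[0.75,0,0,-1,0]]

```text
clock: 27.85
ee_pos: [0.4791, -0.1424, 0.1179]
eef_rot: [0.014, 1.0, -0.0, 0.0]
force: [0.7, 0.5, -0.0]
finger_gap: 0.0654
finger_force: 0.0
```

Request:
servo_tool:
  moves:
    - [[0.75,0,0,-1,0],[0.75,0,0,-1,0],[0.75,0,0,0,0]]

```text
clock: 28.22
ee_pos: [0.4804, -0.1425, 0.169]
eef_rot: [0.014, 1.0, 0.0, 0.002]
force: [-0.6, -0.1, -0.6]
finger_gap: 0.0657
finger_force: 0.0
```

Request:
servo_tool:
  moves:
    - [[0.75,0,-1,-0.3,0],[0.75,0,-1,0,0],[0.75,0,-1,0,0],[0.75,0,-1,0,0],[0.75,0,-1,0,0]]

```text
clock: 28.85
ee_pos: [0.4751, -0.268, 0.1734]
eef_rot: [0.014, 1.0, 0.0, -0.0]
force: [-0.3, -0.2, -0.6]
finger_gap: 0.0658
finger_force: 0.0
```

Request:
servo_tool:
  moves:
    - [[0.75,0,-1,0,0],[0.75,0,-1,0,0],[0.75,0,-1,0,0],[0.75,0,0,0,0]]

```text
clock: 29.35
ee_pos: [0.4728, -0.3434, 0.173]
eef_rot: [0.015, 1.0, 0.0, -0.001]
force: [0.3, 0.0, 0.2]
finger_gap: 0.0658
finger_force: 0.0
```

```bash
python3 - <<'E'
from h import *
t=manip.snapshot("top"); cv2.imwrite("pics/t7.png",t); t0=cv2.imread("pics/top0.png")
print(manip.sense()["clock"])
c=K("top")
g0=cv2.cvtColor(t0,cv2.COLOR_BGR2GRAY);g=cv2.cvtColor(t,cv2.COLOR_BGR2GRAY)
for v in(206,213,220,226,231,236):
  print(v,"u300..345" if v>222 else "u228..330"); 
  r=slice(300,350) if v>222 else slice(228,330)
  print(*g0[v,r]);print(*g[v,r])
print([ (y,px("top",[.54+.036*(y+.06),y,z],c).round(1)) for y,z in((-.0605,.043),(-.022,.043),(-.020,.065),(.008,.065),(.008,.037))])
E
```

```text
29.4
206 u228..330
128 133 116 76 68 78 84 84 84 84 85 87 86 81 78 79 79 81 79 80 78 79 81 81 80 79 106 135 127 130 128 131 130 128 132 129 132 133 128 132 133 126 128 132 130 127 131 131 131 129 132 131 133 133 122 100 90 89 88 89 87 88 118 146 147 142 146 143 144 143 142 140 127 104 104 109 129 139 142 137 141 140 139 135 128 123 98 48 45 57 72 82 82 81 107 129 124 124 121 119 121 120
151 155 133 90 77 91 99 95 94 92 93 95 94 95 93 94 96 96 90 95 96 94 94 93 93 90 122 152 152 149 153 151 154 152 152 151 152 153 154 152 151 152 155 154 151 152 154 150 153 154 154 150 150 152 149 152 150 153 152 144 123 101 101 139 170 166 169 167 165 169 165 165 165 162 164 164 164 162 161 159 161 161 160 153 148 143 111 58 56 69 88 94 96 97 98 129 152 143 142 137 119 71
213 u228..330
132 129 96 69 72 82 83 82 83 82 87 85 81 76 79 80 79 80 82 81 79 83 76 81 82 82 109 134 137 139 134 135 138 136 137 138 137 138 137 140 134 137 136 138 137 140 139 139 137 138 141 135 139 136 126 104 97 95 97 96 97 97 124 156 158 156 157 154 155 152 155 139 97 52 52 52 63 70 91 93 63 55 52 68 103 123 122 123 123 120 12
[... 1739 characters left out ...]
1 150 153 152 151 151 152 153 150 153 150 156 152 149 151 152 154 154 149 153 154 136 94 49 44 22 82 122 88 25 42 54 58 59 58 60 64 64 61 62 62 61 59 64 65 63 63 60 63
236 u300..345
131 131 130 130 130 132 130 131 132 131 127 128 127 128 127 130 129 130 129 129 130 131 121 117 120 87 41 19 6 18 52 71 77 81 78 79 81 75 76 79 79 78 79 104 130 130 128 126 128 131
152 149 149 150 150 150 151 152 151 149 149 150 151 150 153 152 151 152 150 149 149 120 53 27 29 41 95 146 138 83 42 56 59 62 61 62 59 62 65 65 64 64 63 64 64 67 65 60 58 65
[(-0.0605, array([301.2, 212.7])), (-0.022, array([287.2, 212.4])), (-0.02, array([286.5, 210.7])), (0.008, array([276.2, 210.5])), (0.008, array([276.3, 212.6]))]
```

```bash
python3 -c "
from rig import manip
print(manip.job_done())"
```

```text
the job is handed in; nothing more can be done
None
```

The job is handed in at about 29 s: the block stands between pad and rail, eight full strokes bottomed the tenon and left an estimated 24–31 N of squeeze (from the lever force), and the handle is back at its stop and released.

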